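# Sieve the nutmegs from the walnuts

### The job

Slowly tilt the sorter's sieve tray a little until every nutmeg has dropped through the slots into the green bin while all the walnuts are still on the tray. Only then tip the tray right up so that all the walnuts roll out into the white bin, and lower it gently back to rest without dropping it. Leave the other things on the counter alone.

Things in the scene. Friction and masses are not known exactly. Their poses are not given: they have to be found in the camera images.
- sorter: The nut sorter: fixed wooden frame carrying a hinged sieve tray over two open bins. Origin on the counter straight below the hinge; x away from the tray's ledge (roughly the robot's left), y along the hinge, z up. Hinge line at z = 115 mm between posts at y = +-77, 136 mm tall. Low rest posts at x = -132, y = +-77, 94 mm tall. Below the ledge (x under -142 mm) it is empty.
- green_bin (a point): Middle of the floor of the dark green nutmeg bin under the slots, 18 mm above the counter, sorter's axes. From the sorter's origin that bin spans x -132 to 34 mm, y +-67 mm. The white walnut bin stands right beyond it, under the pouring lip: x 36 to 172 mm, y +-67 mm, floor also at 18 mm. Both rims are 62 mm above the counter.
- hinge (a point): Middle of the hinge line, turning with the tray: x along its floor to the pouring lip, z = 0 the floor's top. In mm: solid floor x -205 to -105; three slots 27 wide at y = -38, 0, 38 from x -105 to 0, between round rods standing up to 4 proud; a 3 high ridge at x = 3; lip to x 45, no end wall; walls 30 high at y +-59 and x = -207. Floor 5 thick, a 25 skirt hangs under x = 2.
- ledge (a point): Middle of the outer edge of the tray's wooden ledge, half-way up its 6 mm thickness, x = -251, z = -3 mm in the hinge frame. The ledge is a flat board level with the tray's floor, 110 mm wide and sticking out 42 mm from the end wall: too wide to pinch, free below, to be lifted from underneath with slanting fingers. Axes as the hinge point.
- tray (a joint): Tilt of the sieve tray (rad): -0.02 at rest, ledge end a little low; 0 level; grows as the ledge is lifted, stop at 1.3. The tray (0.45 to 0.7 kg) falls back if let go; lifting takes 2 to 5 N at the ledge. From 0.1 the nuts roll and nutmegs drop through; lifted slowly (0.1 rad/s) to 0.2-0.4 the walnuts stop at the ridge; lifted fast they jump it. By 1.1-1.2 they roll out.
- nutmeg1: Nutmeg: dark brown, near-round, 21 mm across, 11 g; origin at its centre.
- nutmeg2: Nutmeg: dark brown, near-round, 21 mm across, 11 g; origin at its centre.
- nutmeg3: Nutmeg: dark brown, near-round, 21 mm across, 11 g; origin at its centre.
- nutmeg4: Nutmeg: dark brown, near-round, 21 mm across, 11 g; origin at its centre.
- nutmeg5: Nutmeg: dark brown, near-round, 21 mm across, 11 g; origin at its centre.
- walnut1: Walnut: tan with a seam, near-round, 36 mm across, 16 g; origin at its centre.
- walnut2: Walnut: tan with a seam, near-round, 36 mm across, 16 g; origin at its centre.
- walnut3: Walnut: tan with a seam, near-round, 36 mm across, 16 g; origin at its centre.
- jar1: Bystander: amber jar with brass lid, 72 mm wide, 120 mm tall; origin at the centre of its underside.
- jar2: Bystander: green jar with brass lid, 68 mm wide, 100 mm tall; origin at the centre of its underside.
- tin: Bystander: yellow tin, 64 mm wide, 90 mm tall; origin at the centre of its underside.
- scoop: Bystander: wooden-handled brass spoon lying flat, 170 mm long; origin at the centre of its underside, x along it.
- teabox: Bystander: orange tea box 60 x 90 x 120 mm; origin at the centre of its underside.
- mortar: Bystander: brass bowl, 90 mm wide, 70 mm tall; origin at the centre of its underside.
Things that resemble listed ones, but are neither listed nor needed, are in the scene too. What is shaped like the walnut2 but black or blue is not meant.

How it is judged:
By the outcome, as a careful person would: the job done as asked, in the order asked, and still so for the second after the job is handed in, with the robot touching nothing.
It also fails if it takes over 56 s, if anything falls off the work surface, if the arm or the gripper's body presses on something with over 40 N, if the wrist force passes 120 N, or if a joint passes its speed limit or range.

### The arm

A 6-joint arm with a two-finger parallel gripper is mounted at the origin on the work surface. World frame = base frame: x ahead of the robot, y to its left, z up, the work surface at z = 0. Lengths are in mm, angles in rad, forces in N, time in s.
With the tool pointing down it reaches from about 300 to 825 mm from the base axis. Payload 5.4 kg.
Tool frame: the origin (TCP) lies midway between the tips of the shut fingers; the grasp point (between the pads) lies 19 mm behind it; x points along the fingers, z is the direction in which the jaws open and shut, and the axes are right-handed (so a half turn about x gives the same grasp; the last joint's range is limited). The gripper opens to 92 mm and grips with 3 to 60 N. Pads are 20 mm wide; open, the fingers measure 128 mm over their backs; the gripper's body (75 mm by 189 mm) begins 69 mm behind the grasp point.
Start: joints at [-1.33, 0.158, 1.597, -0, 1.386, -0.21], TCP at [250.494, -517.551, 214.601] pointing down, gripper open.
Joint ranges: [-2.91, 2.91], [-0.94, 2.29], [0.18, 2.7], [-1.29, 4.43], [0.17, 2.64], [-3, 3]. Speed limits (rad/s): [2.57, 2.57, 3.14, 3.14, 3.14, 3.14].

### API

Orientations are given as a rotation vector (axis times angle).
In Python, from bench import ctrl gives the robot as it stands.
- The arm moves only by the tool servo_tool, never from a script. Its arguments are lists of equal length, an entry for each row: "travel": the shift along the world's x, y, z in mm, a list of three; "twist": the turn about the world's z in degrees. In form: {"travel": [[dx, dy, dz], ...], "twist": [twist, ...]}. A call has 1 to 12 rows; each row shifts and turns the commanded pose from where the row before left it; what a row does not reach is not made up. A row lasts 1/12 s, in which the tool goes at most 41.7 mm and 7.16 degrees, less where a joint would pass 70% of its speed; a pose out of reach is approached as far as the arm can. A call is refused whole if a number of a shift passes 41.7 or a number of a turn 7.16, either way. A call with a gripper value outside its range is refused whole. "fingers" is the opening in per cent of the stroke, from 0 (shut) to 100 (fully open), set as the call begins (left out, the last holds). The fingers move at their own pace and stop on an object; "grip_force" is the grip in N (left out, the last holds). Time passes only in rows, so rows that do not move let the fingers close. It gives the time, the measured TCP pose, the force and the opening at its end, in the units of the state.
- ctrl.state(): the state, without advancing time (a new reading comes with each control period).
- ctrl.snapshot(name): name is "scene" or "top"; returns (picture, depth): 480x640x3 uint8, blue, green, red; 480x640 float32, mm along the optical axis (not along the pixel's ray), 0 where there is no reading.
- ctrl.calibration(name): a dict with "vfov" (degrees; the focal length in pixels is half the picture's height over the tangent of half this angle, whatever the lens; pixels are square), "cx", "cy" (the principal point, pixels), "R" (3x3) and "t" (3): a world point X has camera coordinates R X + t. Camera axes: x right, y down, z forward; pixel columns grow to the right and rows downward; lengths in mm; the calibration is good to about 2 mm. A picture is of the moment at which its call begins. calibration takes no time and is no camera call.
- ctrl.sign_off(): hands the job in, once; it reports no verdict.
The state is a dict: "time_s": time; "q": joint angles; "qd": joint speeds; "joint_efforts": joint torques, N m; "ee_pos": TCP position; "tool_rot": TCP orientation; "ft_force": force on the tool from outside, world axes, zero at the start; "torque": the same for the moment, N m; "gripper_width": opening from 0.0 (shut) to 1.0 (fully open).
Only numpy, scipy, OpenCV 4.12 (cv2) and the standard library are available. Lean on these libraries where they do the work, as an engineer would, in place of code of your own. Each camera call takes 0.05 s, during which the arm holds its last target.

## Working session

There is one attempt and no reset: what is moved stays moved. The work goes in short steps, Python scripts to look and compute and a tool call to move; the robot and the scene stay as the last step left them, time stands still between calls to the robot, and variables do not carry over. Pictures are saved under pics/ and viewed, and the job is handed in when it is done.

Besides the shell and the picture viewer there is one more tool, called after "Request:" by a JSON object that holds its "fn" and its "kwargs". servo_tool: Moves the arm, as the interface text tells. Its arguments: {"type":"object","properties":{"travel":{"type":"array"},"twist":{"type":"array"},"fingers":{"type":"number"},"grip_force":{"type":"number"}},"required":["travel","twist"]}

```bash
mkdir -p pics; ls
cat > h.py <<'E'
import numpy as np, cv2, json
from bench import ctrl
from scipy.spatial.transform import Rotation as R
def cam(n):
    c=ctrl.calibration(n); f=240/np.tan(np.radians(c['vfov']/2)); return c,f
def pts(n,d):
    c,f=cam(n); v,u=np.mgrid[0:480,0:640]
    P=np.stack([(u-c['cx'])*d/f,(v-c['cy'])*d/f,d],-1)
    return (P-np.array(c['t']))@np.array(c['R'])
def proj(n,X):
    c,f=cam(n); p=np.array(X)@np.array(c['R']).T+np.array(c['t'])
    return np.stack([p[...,0]/p[...,2]*f+c['cx'],p[...,1]/p[...,2]*f+c['cy']],-1)
E
python3 - <<'E'
from h import *
for n in ['scene','top']:
    p,d=ctrl.snapshot(n); cv2.imwrite(f'pics/{n}0.png',p); np.save(f'{n}0.npy',d)
    c,f=cam(n); print(n,c,f)
print(ctrl.state())
E
```

```text
pics
scene {'vfov': 46.446777568866345, 'cx': 319.1494596514576, 'cy': 249.90041343740933, 'R': array([[ 0.51727915,  0.85555022,  0.0213563 ],
       [ 0.50023766, -0.28201575, -0.8186754 ],
       [-0.69439511,  0.43416694, -0.57385931]]), 't': array([-317.24251771, -212.34465678, 1773.53429527])} 559.3312602343593
top {'vfov': 56.38056641598593, 'cx': 313.0040255693221, 'cy': 240.266462449026, 'R': array([[-2.08949930e-02, -9.99781646e-01, -2.45085342e-04],
       [-9.94083114e-01,  2.08020309e-02, -1.06611619e-01],
       [ 1.06593438e-01, -1.98401384e-03, -9.94300710e-01]]), 't': array([  5.51021377, 588.56427625, 994.49632527])} 447.7804358458325
{'time_s': 0.1, 'q': array([-1.33006663e+00,  1.58998633e-01,  1.59809968e+00, -8.45894602e-06,
        1.38621803e+00, -2.10117884e-01]), 'qd': array([-0.00030301, -0.00075379, -0.0032292 ,  0.00036039, -0.00070467,
        0.00157844]), 'joint_efforts': array([ 2.23260777e-04, -3.86501706e+01, -3.22962034e+01,  7.03498512e-02,
        3.38859530e-02, -4.35733591e-05]), 'ee_pos': array([ 250.37380224, -516.99204543,  213.71362661]), 'tool_rot': array([ 0.87216055,  1.39065674, -0.87020212]), 'ft_force': array([-0.14873395,  0.7625626 ,  0.20214187]), 'torque': array([-0.00759493, -0.00571545, -0.00416932]), 'gripper_width': 1.0011766307474568}
```

View pics/scene0.png

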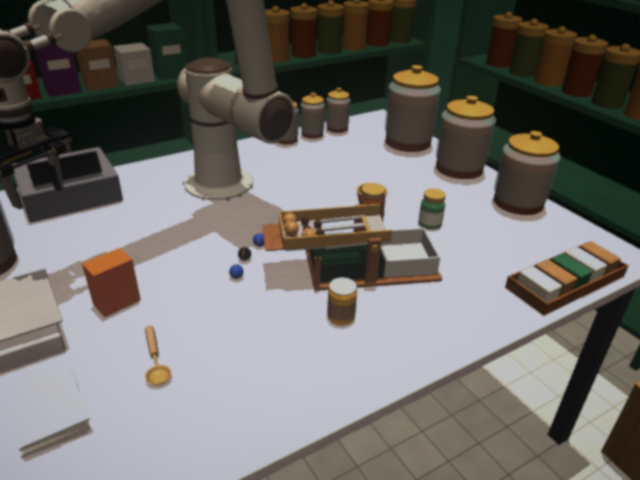

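View pics/top0.png

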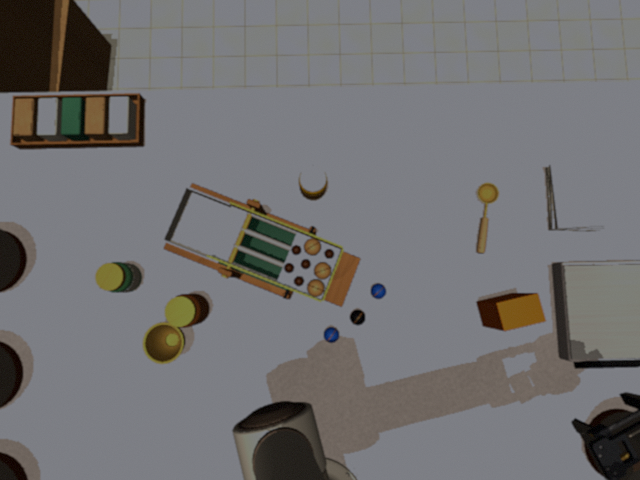

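Run:
```python
from h import *
p=cv2.imread('pics/top0.png'); d=np.load('top0.npy')
c=p[170:350,150:410]; cv2.imwrite('pics/crop0.png',cv2.resize(c,None,fx=3,fy=3,interpolation=cv2.INTER_CUBIC))
P=pts('top',d)
hsv=cv2.cvtColor(p,cv2.COLOR_BGR2HSV)
for q in [(344,278),(245,237),(215,220),(378,291),(358,317),(331,334),(255,205),(226,272),(312,230),(288,294),(312,247),(322,270),(316,287)]:
    print(q,hsv[q[1],q[0]],P[q[1],q[0]].round(1))
m=((hsv[...,0]<16)&(hsv[...,1]>120)&(P[...,2]>80)&(P[...,2]<135)).astype(np.uint8); m[:, :325]=0
n,l,s,ce=cv2.connectedComponentsWithStats(m)
i=1+np.argmax(s[1:,4]); print(s[i],ce[i]); cn,_=cv2.findContours((l==i).astype(np.uint8),0,2)
b=cv2.boxPoints(cv2.minAreaRect(cn[0])); print(b, np.median(P[l==i],0))
```

```text
(344, 278) [ 14 168 120] [499.2 -69.9 110.2]
(245, 237) [ 81 173  25] [601.1 151.2  16.5]
(215, 220) [113  16 131] [642.4 220.8  17.6]
(378, 291) [115 120 106] [ 470.  -150.8   36.1]
(358, 317) [ 16 149  84] [ 413.  -104.2   33.8]
(331, 334) [115 117 111] [376.9 -42.6  35.3]
(255, 205) [ 13 168 108] [653.2 112.  137. ]
(226, 272) [ 13 169 110] [516.  172.5 135.3]
(312, 230) [ 11 132  31] [603.9  -5.   95.8]
(288, 294) [ 13 189  50] [468.2  48.7  95.2]
(312, 247) [ 25 111 117] [562.3  -4.2 148.4]
(322, 270) [ 22 122 113] [515.5 -23.5 146.7]
(316, 287) [ 23 118 115] [481.6 -10.6 146.4]
[325 253  35  53 883] [342.1596829  278.83691959]
[[324.77585 299.18442]
 [343.3768  251.96663]
 [359.64072 258.37363]
 [341.03976 305.59143]] [497.3212409  -66.07509052 110.07635797]
```

View pics/crop0.png

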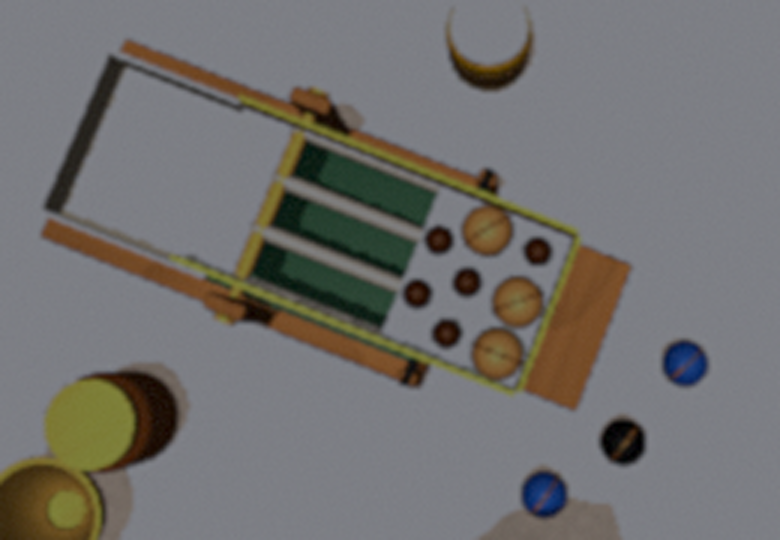

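Run:
```python
from h import *
s=ctrl.state(); print(R.from_rotvec(s['tool_rot']).as_matrix().round(3))
c,f=cam('top')
def ray(uv,z):
    r=np.array(c['R']).T@np.array([(uv[0]-c['cx'])/f,(uv[1]-c['cy'])/f,1]); o=-np.array(c['R']).T@np.array(c['t'])
    return (o+r*(z-o[2])/r[2]).round(1)
# ledge outer corners, crop/3+offset
for u,z in [((630/3+150,265/3+170),110),((576/3+150,409/3+170),110),((577/3+150,235/3+170),142),((520/3+150,391/3+170),142),((312/3+150,98/3+170),136),((222/3+150,300/3+170),136),((120/3+150,45/3+170),10),((45/3+150,230/3+170),10)]: print(u,ray(u,z))
d=np.load('top0.npy');P=pts('top',d)
# posts
m=(P[...,2]>131)&(P[...,2]<141)&(P[...,0]>400)&(P[...,0]<700)&(P[...,1]>60)&(P[...,1]<220)
n,l,s,ce=cv2.connectedComponentsWithStats(m.astype(np.uint8))
for i in range(1,n):
    if s[i,4]>10: print(s[i],P[l==i].mean(0).round(1))
```

```text
[[-0.     0.9    0.436]
 [ 0.002  0.436 -0.9  ]
 [-1.     0.    -0.002]]
(360.0, 258.3333333333333) [ 539.8 -104.8  110. ]
(342.0, 306.33333333333337) [440.6 -64.1 110. ]
(342.33333333333337, 248.33333333333331) [558.9 -66.  142. ]
(323.33333333333337, 300.33333333333337) [454.6 -24.8 142. ]
(254.0, 202.66666666666666) [658.4 114.2 136. ]
(224.0, 270.0) [520.1 176.4 136. ]
(190.0, 185.0) [728.7 282.   10. ]
(165.0, 246.66666666666669) [583.1 339.1  10. ]
[247 199  14   9  79] [657.5 115.3 135.2]
[218 268  15   9  83] [516.  174.8 135.2]
```

Run:
```python
from h import *
p=cv2.imread('pics/top0.png'); d=np.load('top0.npy'); P=pts('top',d)
hsv=cv2.cvtColor(p,cv2.COLOR_BGR2HSV)
c,f=cam('top'); Rm=np.array(c['R']);t=np.array(c['t'])
def ray(uv,z):
    uv=np.atleast_2d(uv); r=np.c_[(uv[:,0]-c['cx'])/f,(uv[:,1]-c['cy'])/f,np.ones(len(uv))]@Rm; o=-Rm.T@t
    return o+r*((z-o[2])/r[:,2])[:,None]
# yellowish wall tops
m=(hsv[...,0]>=20)&(hsv[...,0]<36)&(hsv[...,1]>110)
v,u=np.nonzero(m); W=ray(np.c_[u,v],142)
phi=np.radians(67.2)
for it in range(3):
    ex=np.array([np.cos(phi),np.sin(phi)]); ey=np.array([-ex[1],ex[0]])
    H=np.array([588,145.])
    T=np.c_[(W[:,:2]-H)@ex,(W[:,:2]-H)@ey]
    a=[]
    for sgn in (-1,1):
        s=(abs(T[:,1]-sgn*59)<7)&(T[:,0]>-190)&(T[:,0]<30)
        k=np.polyfit(T[s,0],T[s,1],1); a.append(k); 
        print(sgn,s.sum(),k.round(4))
    s=(abs(T[:,0]+207)<7)&(abs(T[:,1])<50); print('end',s.sum(),np.median(T[s,0]), np.polyfit(T[s,1],T[s,0],1) if s.sum()>5 else '')
    phi+=np.arctan((a[0][0]+a[1][0])/2); print(np.degrees(phi))
H=H+ey*(a[0][1]+a[1][1])/2
H=H+ex*(np.median(T[s,0])+207)
print('H',H)
# nuts
for name,q,z in [('w',(487,231),128),('w',(517,301),128),('w',(497,354),128)]+[('n',q,121) for q in [(439,240),(538,251),(467,282),(417,293),(447,333)]]:
    X=ray((q[0]/3+150,q[1]/3+170),z)[0,:2]-H; print(name,(X@ex).round(1),(X@ey).round(1))
np.savez('pose.npz',H=H,phi=phi)
for lo,u in [('post',(657.5,115.3)),('post',(516,174.8)),('rest',(603.9,-5)),('rest',(468.2,48.7))]:
    X=np.array(u)-H; print(lo,(X@ex).round(1),(X@ey).round(1))
```

```text
-1 321 [-1.29000e-02 -5.92697e+01]
1 222 [3.70000e-03 6.05262e+01]
end 111 -207.05276995715457 [ 1.13338110e-03 -2.07035718e+02]
66.9361421761276
-1 321 [-8.30000e-03 -5.92672e+01]
1 222 [8.30000e-03 6.05275e+01]
end 111 -207.06134094223074 [-3.53447494e-03 -2.07037031e+02]
66.93583808222515
-1 321 [-8.30000e-03 -5.92672e+01]
1 222 [8.30000e-03 6.05275e+01]
end 111 -207.06139734539005 [-3.53977115e-03 -2.07037034e+02]
66.93583773176256
H [587.39616315 145.19038055]
w -147.2 -37.5
w -184.3 -0.4
w -185.0 38.3
n -118.3 -19.8
n -185.0 -38.3
n -147.3 0.0
n -118.0 20.0
n -147.7 37.8
post -0.0 -76.2
post -0.7 77.3
rest -131.7 -74.0
rest -135.5 71.9
```

Candidates for the nuts in the top view:
- **Walnuts:** tan with a seam, on the tray at (312,247), (322,270) and (316,287).
- **Decoys:** blue at (378,291) and (331,334), black at (358,317), all on the counter. I leave these alone.
- **Nutmegs:** five dark brown ones on the tray at (296,250), (329,254), (306,264), (289,268) and (299,281).

The close crop confirms this choice.

The tool can't slant (it only yaws), so I'll pinch a tray side wall with the jaw axis parallel to the hinge. That way the wall can pivot between the pads.

Request:
{"fn": "servo_tool", "kwargs": {"travel": [[19.3, 29.6, 0], [19.3, 29.6, 0], [19.3, 29.6, 0], [19.3, 29.6, 0], [19.3, 29.6, 0], [19.3, 29.6, 0], [19.3, 29.6, 0], [19.3, 29.6, 0], [19.3, 29.6, 0], [19.3, 29.6, 0], [19.3, 29.6, 0], [19.3, 29.6, 0]], "twist": [2.28, 2.28, 2.28, 2.28, 2.28, 2.28, 2.28, 2.28, 2.28, 2.28, 2.28, 2.28], "fingers": 17, "grip_force": 30}}

```text
time_s: 1.1
ee_pos: [482.5, -160.6, 214.2]
tool_rot: [0.502, 1.513, -0.501]
ft_force: [0.5, -0.1, 0.4]
gripper_width: 0.177
```

Request:
{"fn": "servo_tool", "kwargs": {"travel": [[19.3, 29.6, 0], [19.3, 29.6, 0], [19.3, 29.6, 0], [19.3, 29.6, 0], [19.3, 29.6, 0], [19.3, 29.6, 0], [0, 0, -20], [0, 0, -20], [0, 0, 0], [0, 0, 0]], "twist": [2.28, 2.28, 2.28, 2.28, 2.28, 2.28, 0, 0, 0, 0]}}

```text
time_s: 1.93
ee_pos: [596.7, 15.5, 173.1]
tool_rot: [0.317, 1.551, -0.317]
ft_force: [0.8, 1.0, 0.4]
gripper_width: 0.167
```

```bash
cat >> h.py <<'E'
def where():
    z=np.load('pose.npz'); H=z['H'];phi=float(z['phi']); ex=np.array([np.cos(phi),np.sin(phi)]); ey=np.array([-ex[1],ex[0]])
    s=ctrl.state(); X=s['ee_pos'][:2]-H; M=R.from_rotvec(s['tool_rot']).as_matrix()
    print('t',s['time_s'],'tcp sorter x,y,z',(X@ex).round(1),(X@ey).round(1),s['ee_pos'][2].round(1),'F',s['ft_force'].round(1),'w',round(s['gripper_width'],3),'jaw.ex',(M[:2,2]@ex).round(4))
def look(tag,s=(200,160,480,320),t=(150,170,410,350)):
    for n,b in (('scene',s),('top',t)):
        if b is None: continue
        p,d=ctrl.snapshot(n); cv2.imwrite(f'pics/{tag}_{n}_full.png',p); np.save(f'{tag}_{n}.npy',d)
        c=p[b[1]:b[3],b[0]:b[2]]; k=min(780/c.shape[1],590/c.shape[0]); cv2.imwrite(f'pics/{tag}_{n}.png',cv2.resize(c,None,fx=k,fy=k,interpolation=cv2.INTER_CUBIC))
E
python3 -c "
from h import *
where(); look('a')"
```

```text
t 1.9333 tcp sorter x,y,z -115.7 -59.3 173.1 F [0.8 1.  0.4] w 0.167 jaw.ex -0.0011
```

View pics/a_scene.png

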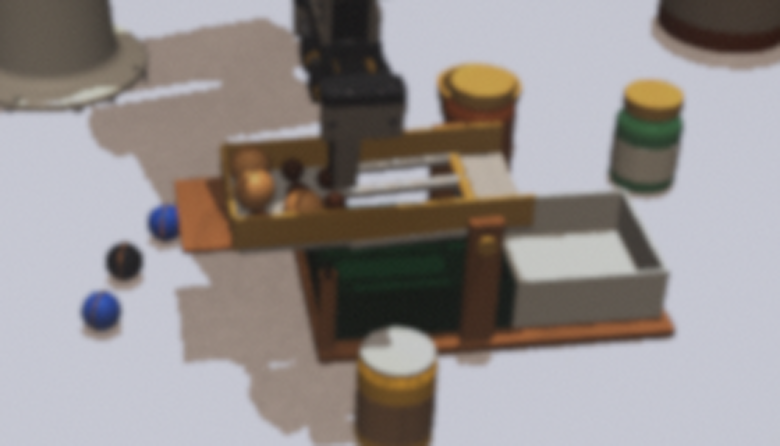

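View pics/a_top.png

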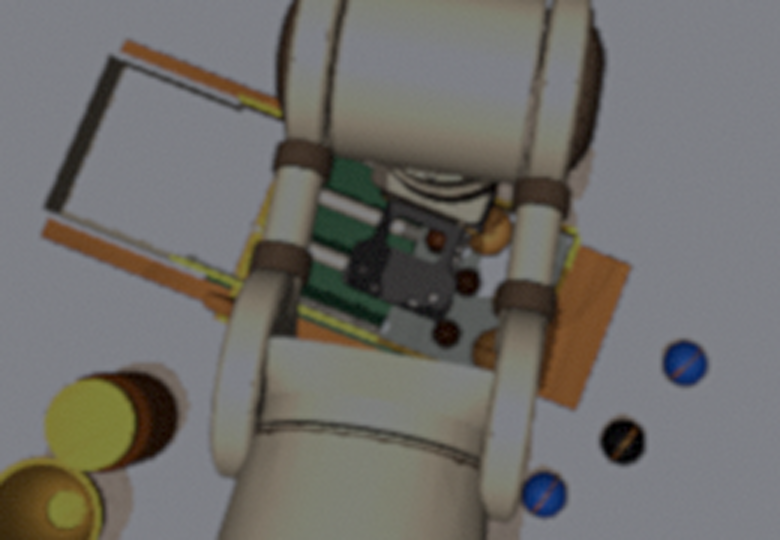

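The gripper is over the far side wall (scene crop, tip at about (345,185)) and lined up with it. Next I descend.

Request:
{"fn": "servo_tool", "kwargs": {"travel": [[0.5, -0.2, -8], [0.5, -0.2, -8], [0, 0, -8], [0, 0, -8], [0, 0, -8], [0, 0, -8], [0, 0, -5], [0, 0, -2], [0, 0, 0]], "twist": [0, 0, 0, 0, 0, 0, 0, 0, 0]}}

```text
time_s: 2.78
ee_pos: [598.5, 14.9, 118.8]
tool_rot: [0.317, 1.549, -0.317]
ft_force: [-0.1, 1.2, -1.5]
gripper_width: 0.169
```

```bash
python3 -c "
from h import *
where(); look('b',t=None)"
```

```text
t 2.7833 tcp sorter x,y,z -115.5 -61.2 118.8 F [-0.1  1.2 -1.5] w 0.169 jaw.ex -0.0011
```

View pics/b_scene.png

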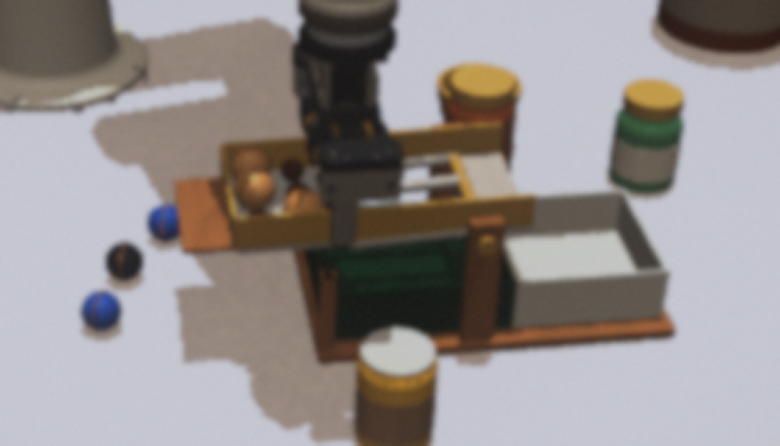

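The outer finger sits outside the wall at crop (345,220), and the walnuts haven't moved. I'll centre on the wall and close.

Request:
{"fn": "servo_tool", "kwargs": {"travel": [[-2, 0.9, 0], [0, 0, 0]], "twist": [0, 0]}}

```text
time_s: 3.0
ee_pos: [597.0, 15.9, 120.2]
tool_rot: [0.317, 1.547, -0.317]
ft_force: [0.3, 0.3, 0.4]
gripper_width: 0.168
```

Request:
{"fn": "servo_tool", "kwargs": {"travel": [[0, 0, 0], [0, 0, 0], [0, 0, 0], [0, 0, 0], [0, 0, 0], [0, 0, 0]], "twist": [0, 0, 0, 0, 0, 0], "fingers": 0, "grip_force": 30}}

```text
time_s: 3.5
ee_pos: [597.5, 15.6, 120.0]
tool_rot: [0.317, 1.546, -0.317]
ft_force: [2.7, -0.7, 0.4]
gripper_width: 0.038
```

```bash
python3 -c "
from h import *
where()
s=ctrl.state();print(s['torque'])
ex=np.array([.3918,.92005])
a=-115.5;zp=17
f=lambda th:np.array([a*np.cos(th)+zp*np.sin(th),-a*np.sin(th)+zp*np.cos(th)])
for th in np.arange(-.02,.5,.05):
  d=f(th)-f(-.02); print(round(th,2),(d[0]*ex).round(2),d[1].round(2))"
```

```text
t 3.5 tcp sorter x,y,z -115.3 -60.1 120.0 F [ 2.7 -0.7  0.4] w 0.038 jaw.ex -0.0011
[-0.17313762 -0.47362232  0.16149835]
-0.02 [0. 0.] 0.0
0.03 [0.34 0.81] 5.77
0.08 [0.8  1.88] 11.49
0.13 [1.37 3.22] 17.14
0.18 [2.05 4.81] 22.72
0.23 [2.83 6.66] 28.2
0.28 [3.73 8.75] 33.57
0.33 [ 4.72 11.09] 38.82
0.38 [ 5.82 13.67] 43.94
0.43 [ 7.02 16.49] 48.91
0.48 [ 8.31 19.52] 53.73
```

Request:
{"fn": "servo_tool", "kwargs": {"travel": [[0.07, 0.16, 1], [0.07, 0.16, 1], [0.07, 0.16, 1], [0.07, 0.16, 1], [0.07, 0.16, 1], [0.07, 0.16, 1], [0.07, 0.16, 1], [0.07, 0.16, 1], [0.07, 0.16, 1], [0.07, 0.16, 1], [0.07, 0.16, 1], [0.07, 0.16, 1]], "twist": [0, 0, 0, 0, 0, 0, 0, 0, 0, 0, 0, 0]}}

```text
time_s: 4.5
ee_pos: [598.2, 17.3, 130.0]
tool_rot: [0.316, 1.546, -0.317]
ft_force: [8.5, -1.8, -10.7]
gripper_width: 0.044
```

```bash
python3 -c "
from h import *
where(); look('c',t=None)"
```

```text
t 4.5 tcp sorter x,y,z -113.5 -60.0 130.0 F [  8.5  -1.8 -10.7] w 0.044 jaw.ex -0.0012
```

View pics/c_scene.png

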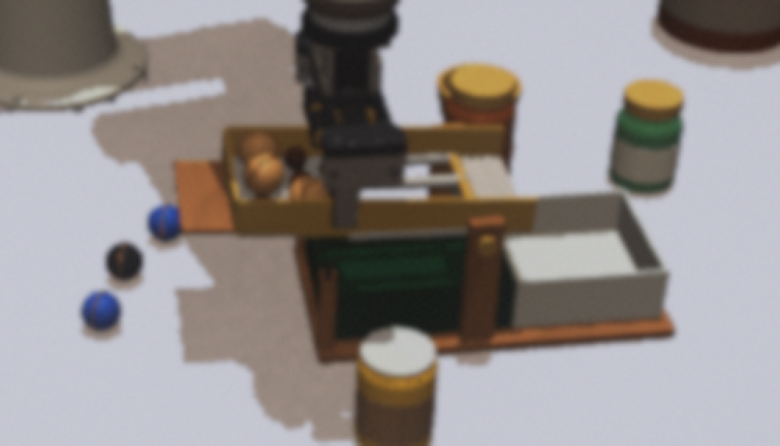

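The tray is lifting without slip: the ledge went from crop row 250 to 232, and the walnuts are just starting to move. I keep going slowly.

Request:
{"fn": "servo_tool", "kwargs": {"travel": [[0.1, 0.24, 0.9], [0.1, 0.24, 0.9], [0.1, 0.24, 0.9], [0.1, 0.24, 0.9], [0.1, 0.24, 0.9], [0.1, 0.24, 0.9], [0.1, 0.24, 0.9], [0.1, 0.24, 0.9], [0.1, 0.24, 0.9], [0.1, 0.24, 0.9], [0.1, 0.24, 0.9], [0.1, 0.24, 0.9]], "twist": [0, 0, 0, 0, 0, 0, 0, 0, 0, 0, 0, 0]}}

```text
time_s: 5.55
ee_pos: [599.3, 20.0, 140.9]
tool_rot: [0.316, 1.546, -0.317]
ft_force: [8.3, -2.5, -9.1]
gripper_width: 0.042
```

```bash
python3 -c "
from h import *
where(); look('d',t=None)"
```

```text
t 5.55 tcp sorter x,y,z -110.5 -60.0 140.9 F [ 8.3 -2.5 -9.1] w 0.042 jaw.ex -0.0013
```

View pics/d_scene.png

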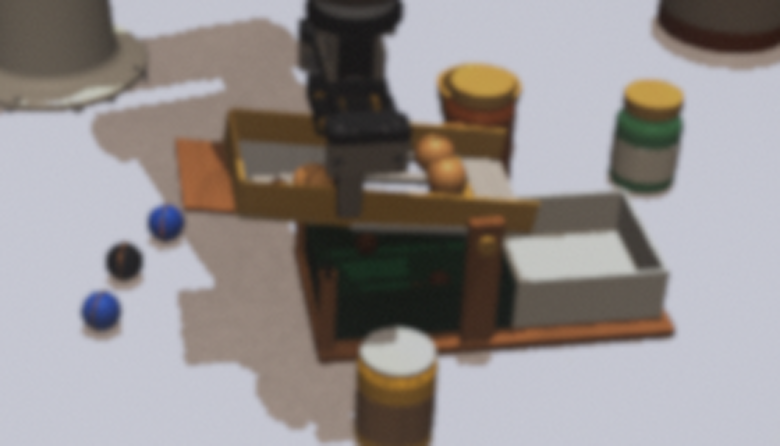

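Tilt is about 0.16. Two walnuts have stopped at the ridge, crop (435,150) and (448,173). One walnut is held behind my finger at (312,175), as expected, and nutmegs are visible in the green bin. I'll raise it slightly and hold.

Request:
{"fn": "servo_tool", "kwargs": {"travel": [[0.15, 0.35, 0.9], [0.15, 0.35, 0.9], [0.15, 0.35, 0.9], [0.15, 0.35, 0.9], [0.15, 0.35, 0.9], [0.15, 0.35, 0.9], [0, 0, 0], [0, 0, 0], [0, 0, 0], [0, 0, 0], [0, 0, 0], [0, 0, 0]], "twist": [0, 0, 0, 0, 0, 0, 0, 0, 0, 0, 0, 0]}}

```text
time_s: 6.6
ee_pos: [600.1, 21.8, 146.3]
tool_rot: [0.316, 1.547, -0.318]
ft_force: [7.8, -4.3, -7.8]
gripper_width: 0.042
```

```bash
python3 -c "
from h import *
where(); look('e')"
```

```text
t 6.6 tcp sorter x,y,z -108.5 -60.0 146.3 F [ 7.8 -4.3 -7.8] w 0.042 jaw.ex -0.0013
```

View pics/e_scene.png

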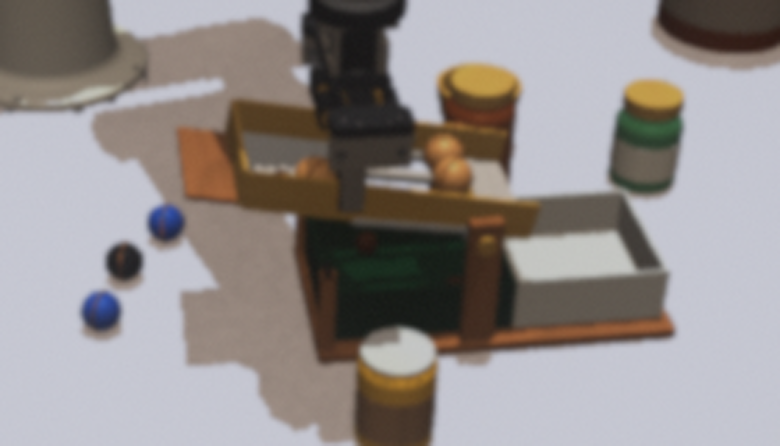

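View pics/e_top.png

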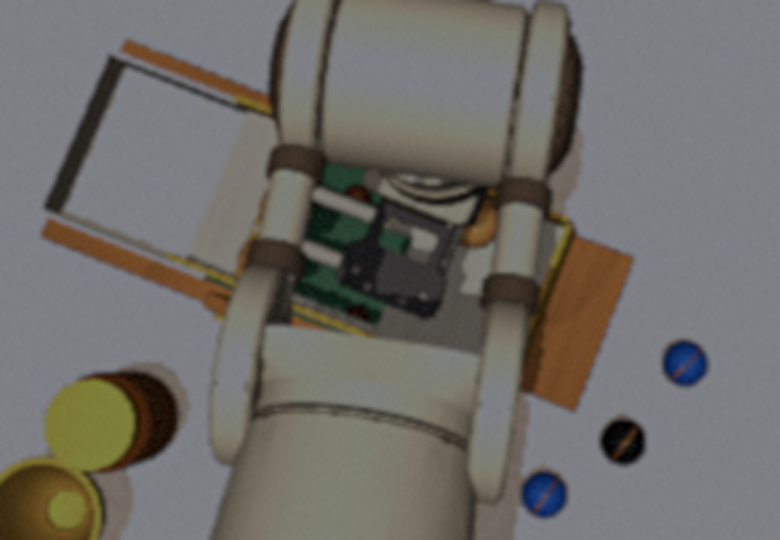

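The held walnut is at top crop (480,225), and two nutmegs show in the bin at (357,190) and (357,312). I'll lower gently, then re-grip the other wall, whose lane is now empty.

Request:
{"fn": "servo_tool", "kwargs": {"travel": [[-0.17, -0.4, -1.2], [-0.17, -0.4, -1.2], [-0.17, -0.4, -1.2], [-0.17, -0.4, -1.2], [-0.17, -0.4, -1.2], [-0.14, -0.33, -1.2], [-0.14, -0.33, -1.2], [-0.14, -0.33, -1.2], [-0.14, -0.33, -1.2], [-0.14, -0.33, -1.2], [-0.12, -0.28, -1.2], [-0.12, -0.28, -1.2]], "twist": [0, 0, 0, 0, 0, 0, 0, 0, 0, 0, 0, 0]}}

```text
time_s: 7.7
ee_pos: [598.5, 17.9, 133.4]
tool_rot: [0.316, 1.546, -0.317]
ft_force: [2.8, -3.3, -2.9]
gripper_width: 0.041
```

Request:
{"fn": "servo_tool", "kwargs": {"travel": [[-0.12, -0.28, -1.2], [-0.12, -0.28, -1.2], [-0.1, -0.22, -1.2], [-0.1, -0.22, -1.2], [-0.1, -0.22, -1.2], [-0.08, -0.2, -1.2], [-0.08, -0.2, -1.2], [-0.08, -0.2, -1.2], [-0.08, -0.2, -1.2], [-0.08, -0.2, -1.2], [-0.08, -0.2, -1], [0, 0, -0.8]], "twist": [0, 0, 0, 0, 0, 0, 0, 0, 0, 0, 0, 0]}}

```text
time_s: 8.7
ee_pos: [597.5, 15.6, 121.1]
tool_rot: [0.316, 1.546, -0.317]
ft_force: [-2.2, -1.9, 9.8]
gripper_width: 0.045
```

```bash
python3 -c "
from h import *
where(); look('f',t=None)"
```

```text
t 8.7 tcp sorter x,y,z -115.3 -60.1 121.1 F [-2.2 -1.9  9.8] w 0.045 jaw.ex -0.0012
```

View pics/f_scene.png

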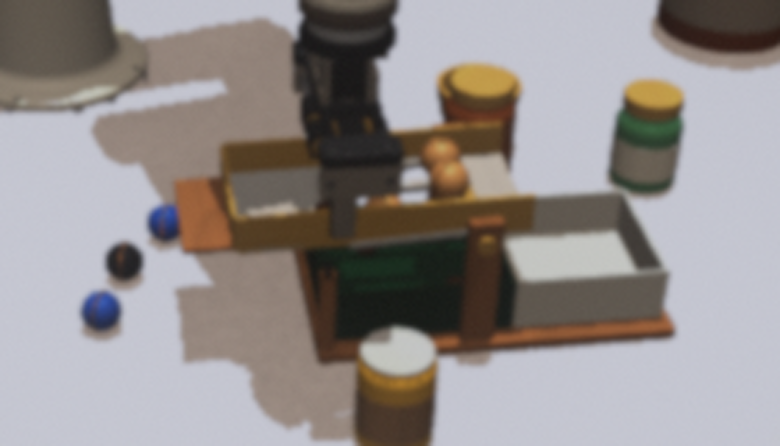

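The tray is back at rest (the reading shows the pads pressing down slightly). The held walnut has slipped past the finger and is now at (385,200). I'll release, rise and move to the robot-side wall.

Request:
{"fn": "servo_tool", "kwargs": {"travel": [[0, 0, 0], [0, 0, 0], [0, 0, 0], [0, 0, 4], [0, 0, 10], [0, 0, 15], [0, 0, 20], [0, 0, 20], [0, 0, 0]], "twist": [0, 0, 0, 0, 0, 0, 0, 0, 0], "fingers": 17}}

```text
time_s: 9.5
ee_pos: [599.8, 15.7, 194.3]
tool_rot: [0.316, 1.539, -0.316]
ft_force: [-0.1, -0.1, 2.7]
gripper_width: 0.168
```

Request:
{"fn": "servo_tool", "kwargs": {"travel": [[-30, 9.9, 0], [-30, 9.9, 0], [-30, 9.9, 0], [-23.4, 7.7, 0], [0, 0, 0], [0, 0, 0]], "twist": [0, 0, 0, 0, 0, 0]}}

```text
time_s: 10.0
ee_pos: [483.0, 53.8, 188.4]
tool_rot: [0.316, 1.547, -0.316]
ft_force: [0.3, 1.2, 0.2]
gripper_width: 0.17
```

```bash
python3 -c "
from h import *
where(); look('g')"
```

```text
t 10.0 tcp sorter x,y,z -125.0 60.3 188.4 F [0.3 1.2 0.2] w 0.17 jaw.ex -0.0005
```

View pics/g_scene.png

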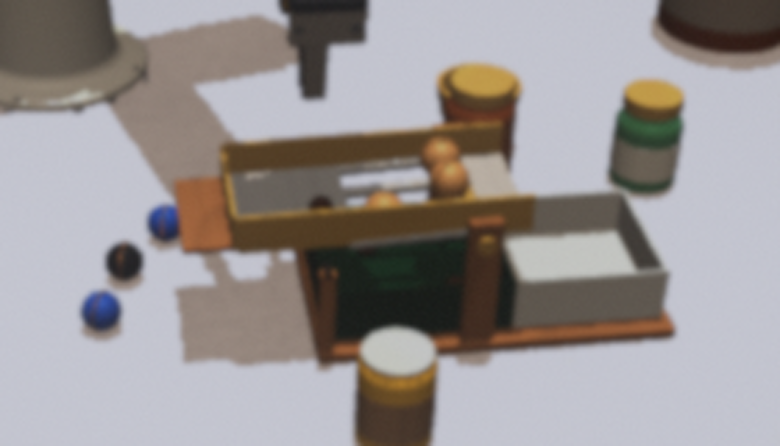

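View pics/g_top.png

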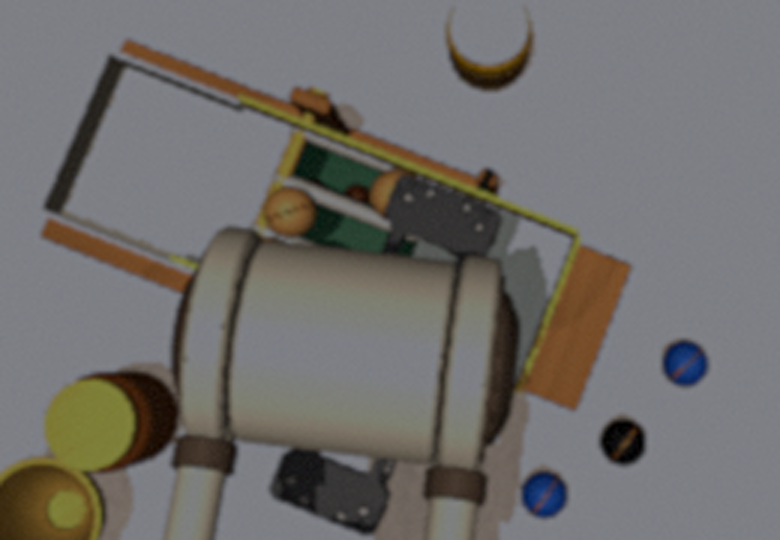

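All three walnuts are on the tray, at scene crop (385,203), (440,152) and (450,178). One nutmeg is still on the solid floor at (320,203), in the far lane. The near wall is clear around x=-125, so I descend there and grip.

Request:
{"fn": "servo_tool", "kwargs": {"travel": [[0.6, -0.2, -10], [0.6, -0.2, -10], [0, 0, -10], [0, 0, -10], [0, 0, -10], [0, 0, -8], [0, 0, -6], [0, 0, -4], [0, 0, -1], [0, 0, 0]], "twist": [0, 0, 0, 0, 0, 0, 0, 0, 0, 0]}}

```text
time_s: 10.93
ee_pos: [484.8, 53.0, 119.5]
tool_rot: [0.317, 1.548, -0.317]
ft_force: [0.4, 0.1, 0.4]
gripper_width: 0.169
```

```bash
python3 -c "
from h import *
where(); look('h',t=None)"
```

```text
t 10.9333 tcp sorter x,y,z -125.0 58.3 119.5 F [0.4 0.1 0.4] w 0.169 jaw.ex -0.0012
```

View pics/h_scene.png

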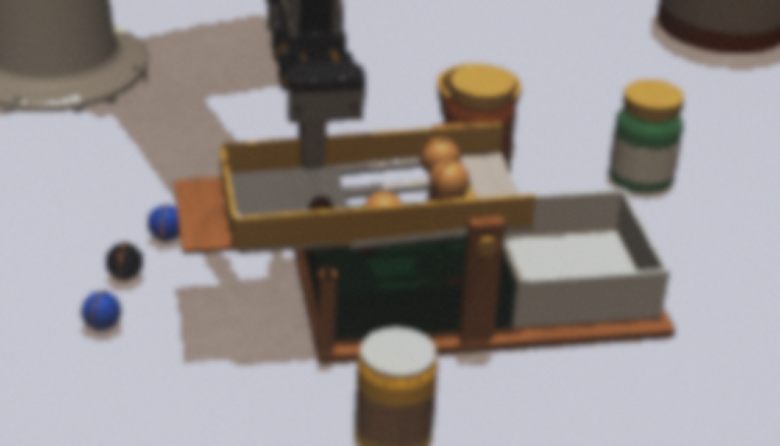

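The inner finger is inside the near wall, tip at (313,165). I close.

Request:
{"fn": "servo_tool", "kwargs": {"travel": [[-1.2, 0.5, 0], [0, 0, 0], [0, 0, 0], [0, 0, 0], [0, 0, 0], [0, 0, 0]], "twist": [0, 0, 0, 0, 0, 0], "fingers": 0, "grip_force": 40}}

```text
time_s: 11.48
ee_pos: [485.2, 53.0, 120.2]
tool_rot: [0.316, 1.543, -0.317]
ft_force: [4.2, -1.7, -4.4]
gripper_width: 0.038
```

```bash
python3 -c "
from h import *
where()
ex=np.array([.3918,.92005])
a=-125;zp=18
f=lambda th:np.array([a*np.cos(th)+zp*np.sin(th),-a*np.sin(th)+zp*np.cos(th)])
g=[-.02]+list(np.arange(.1,1.25,.1)); 
for i,th in enumerate(g):
  d=f(th)-f(-.02); e=f(th)-f(g[i-1]) if i else d; print(round(th,2),'tot',(d[0]*ex).round(2),d[1].round(2),'inc/12',(e[0]*ex/12).round(2),(e[1]/12).round(2))"
```

```text
t 11.4833 tcp sorter x,y,z -124.9 57.9 120.2 F [ 4.2 -1.7 -4.4] w 0.038 jaw.ex -0.001
-0.02 tot [0. 0.] 0.0 inc/12 [0. 0.] 0.0
0.1 tot [1.08 2.54] 14.89 inc/12 [0.09 0.21] 1.24
0.2 tot [2.51 5.89] 26.98 inc/12 [0.12 0.28] 1.01
0.3 tot [ 4.4  10.34] 38.64 inc/12 [0.16 0.37] 0.97
0.4 tot [ 6.74 15.84] 49.76 inc/12 [0.2  0.46] 0.93
0.5 tot [ 9.51 22.33] 60.23 inc/12 [0.23 0.54] 0.87
0.6 tot [12.67 29.75] 69.94 inc/12 [0.26 0.62] 0.81
0.7 tot [16.19 38.02] 78.8 inc/12 [0.29 0.69] 0.74
0.8 tot [20.04 47.07] 86.71 inc/12 [0.32 0.75] 0.66
0.9 tot [24.19 56.8 ] 93.61 inc/12 [0.35 0.81] 0.57
1.0 tot [28.58 67.11] 99.41 inc/12 [0.37 0.86] 0.48
1.1 tot [33.18 77.91] 104.07 inc/12 [0.38 0.9 ] 0.39
1.2 tot [37.93 89.08] 107.53 inc/12 [0.4  0.93] 0.29
```

Request:
{"fn": "servo_tool", "kwargs": {"travel": [[0.09, 0.21, 1.2], [0.09, 0.21, 1.2], [0.09, 0.21, 1.2], [0.09, 0.21, 1.2], [0.09, 0.21, 1.2], [0.09, 0.21, 1.2], [0.09, 0.21, 1.2], [0.09, 0.21, 1.2], [0.09, 0.21, 1.2], [0.09, 0.21, 1.2], [0.09, 0.21, 1.2], [0.09, 0.21, 1.2]], "twist": [0, 0, 0, 0, 0, 0, 0, 0, 0, 0, 0, 0]}}

```text
time_s: 12.48
ee_pos: [486.3, 55.4, 133.8]
tool_rot: [0.316, 1.543, -0.317]
ft_force: [9.0, -1.9, -9.2]
gripper_width: 0.041
```

Request:
{"fn": "servo_tool", "kwargs": {"travel": [[0.12, 0.28, 1], [0.12, 0.28, 1], [0.12, 0.28, 1], [0.12, 0.28, 1], [0.12, 0.28, 1], [0.12, 0.28, 1], [0.12, 0.28, 1], [0.12, 0.28, 1], [0.12, 0.28, 1], [0, 0, 0], [0, 0, 0], [0, 0, 0]], "twist": [0, 0, 0, 0, 0, 0, 0, 0, 0, 0, 0, 0]}}

```text
time_s: 13.48
ee_pos: [487.3, 57.8, 142.8]
tool_rot: [0.316, 1.543, -0.317]
ft_force: [7.1, -0.9, -8.8]
gripper_width: 0.038
```

```bash
python3 -c "
from h import *
where(); look('i')"
```

```text
t 13.4833 tcp sorter x,y,z -119.6 57.9 142.8 F [ 7.1 -0.9 -8.8] w 0.038 jaw.ex -0.0008
```

View pics/i_scene.png

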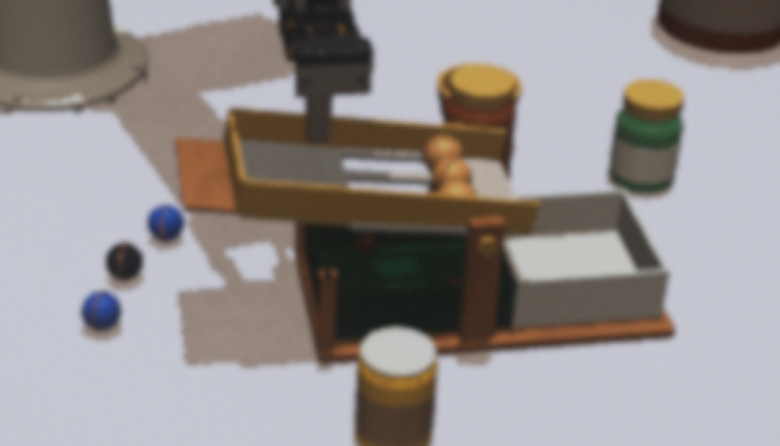

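View pics/i_top.png

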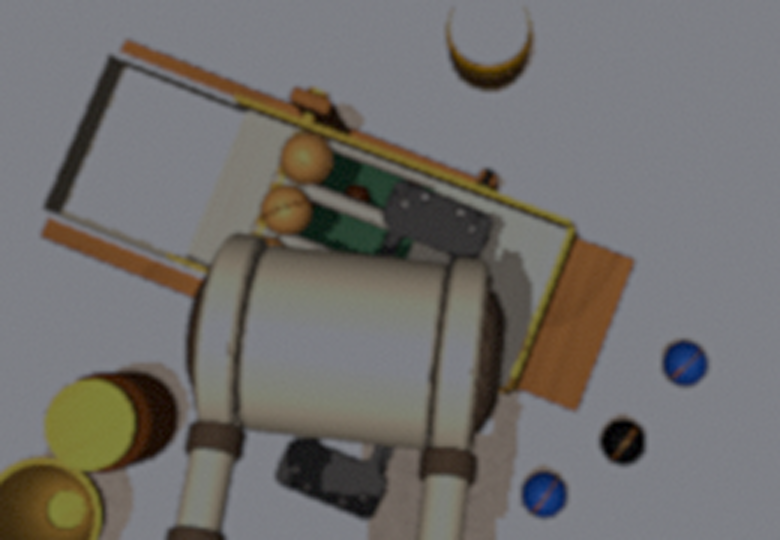

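The three walnuts are in a row at the ridge, scene crop (445,150), (453,172) and (457,190), and the floor behind them is clear. Before the full tip I'll go up to about 0.35 and check the nutmeg count.

Request:
{"fn": "servo_tool", "kwargs": {"travel": [[0.15, 0.36, 0.95], [0.15, 0.36, 0.95], [0.15, 0.36, 0.95], [0.15, 0.36, 0.95], [0.15, 0.36, 0.95], [0.15, 0.36, 0.95], [0.15, 0.36, 0.95], [0.15, 0.36, 0.95], [0.15, 0.36, 0.95], [0.15, 0.36, 0.95], [0.15, 0.36, 0.95], [0.15, 0.36, 0.95]], "twist": [0, 0, 0, 0, 0, 0, 0, 0, 0, 0, 0, 0]}}

```text
time_s: 14.58
ee_pos: [488.9, 61.8, 154.0]
tool_rot: [0.315, 1.544, -0.318]
ft_force: [7.5, -2.3, -8.9]
gripper_width: 0.043
```

Request:
{"fn": "servo_tool", "kwargs": {"travel": [[0.19, 0.44, 0.95], [0.19, 0.44, 0.95], [0.19, 0.44, 0.95], [0.19, 0.44, 0.95], [0.19, 0.44, 0.95], [0.19, 0.44, 0.95], [0.19, 0.44, 0.95], [0.19, 0.44, 0.95], [0, 0, 0], [0, 0, 0]], "twist": [0, 0, 0, 0, 0, 0, 0, 0, 0, 0]}}

```text
time_s: 15.42
ee_pos: [490.4, 65.2, 161.7]
tool_rot: [0.315, 1.544, -0.318]
ft_force: [7.6, -3.1, -8.9]
gripper_width: 0.039
```

```bash
python3 -c "
from h import *
where(); look('j',s=(270,180,400,290))
p=cv2.imread('pics/j_scene.png'); cv2.imwrite('pics/j_b.png',np.clip(p.astype(float)*2.2,0,255).astype(np.uint8))
p=cv2.imread('pics/j_top.png'); cv2.imwrite('pics/j_t.png',np.clip(p.astype(float)*2.,0,255).astype(np.uint8))"
```

```text
t 15.4167 tcp sorter x,y,z -111.6 57.9 161.7 F [ 7.6 -3.1 -8.9] w 0.039 jaw.ex -0.0008
```

View pics/j_b.png

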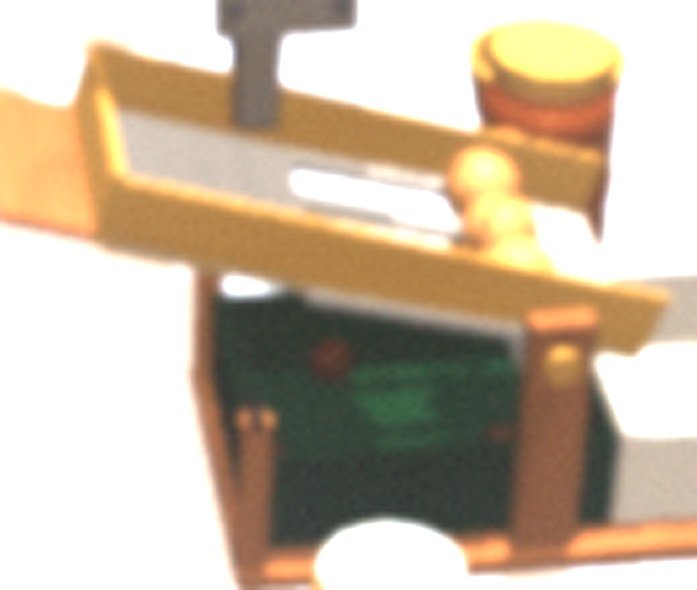

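View pics/j_t.png

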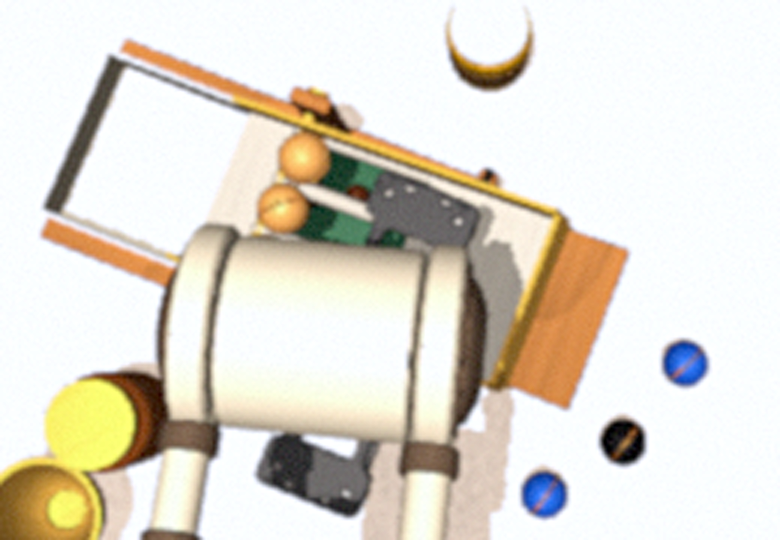

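Tilt is about 0.33. All three walnuts are still held at the ridge, and no dark nut shows on any visible part of the tray floor. Two nutmegs are visible in the green bin at (330,358) and (497,432); its near wall hides part of the bin floor. At this slope any nutmeg over a slot would drop, so I start tipping it right up, following the arc.

Request:
{"fn": "servo_tool", "kwargs": {"travel": [[0.21, 0.48, 0.91], [0.21, 0.48, 0.91], [0.21, 0.48, 0.91], [0.21, 0.48, 0.91], [0.21, 0.48, 0.91], [0.21, 0.48, 0.91], [0.23, 0.54, 0.87], [0.23, 0.54, 0.87], [0.23, 0.54, 0.87], [0.23, 0.54, 0.87], [0.23, 0.54, 0.87], [0.23, 0.54, 0.87]], "twist": [0, 0, 0, 0, 0, 0, 0, 0, 0, 0, 0, 0]}}

```text
time_s: 16.52
ee_pos: [492.7, 70.9, 172.2]
tool_rot: [0.314, 1.544, -0.319]
ft_force: [7.4, -4.3, -8.4]
gripper_width: 0.042
```

Request:
{"fn": "servo_tool", "kwargs": {"travel": [[0.24, 0.56, 0.85], [0.24, 0.56, 0.85], [0.24, 0.56, 0.85], [0.24, 0.56, 0.85], [0.24, 0.56, 0.85], [0.24, 0.56, 0.85], [0.26, 0.62, 0.81], [0.26, 0.62, 0.81], [0.26, 0.62, 0.81], [0.26, 0.62, 0.81], [0.26, 0.62, 0.81], [0.26, 0.62, 0.81]], "twist": [0, 0, 0, 0, 0, 0, 0, 0, 0, 0, 0, 0]}}

```text
time_s: 17.52
ee_pos: [495.6, 77.7, 182.1]
tool_rot: [0.314, 1.545, -0.319]
ft_force: [6.0, -5.4, -7.6]
gripper_width: 0.039
```

```bash
python3 -c "
from h import *
where(); look('k')
p=cv2.imread('pics/k_scene.png'); cv2.imwrite('pics/k_b.png',np.clip(p.astype(float)*1.6,0,255).astype(np.uint8))"
```

```text
t 17.5167 tcp sorter x,y,z -98.1 58.0 182.1 F [ 6.  -5.4 -7.6] w 0.039 jaw.ex -0.001
```

View pics/k_b.png

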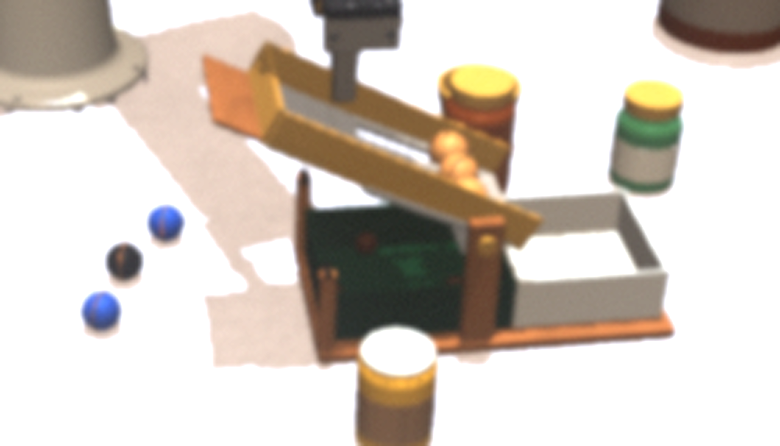

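View pics/k_top.png

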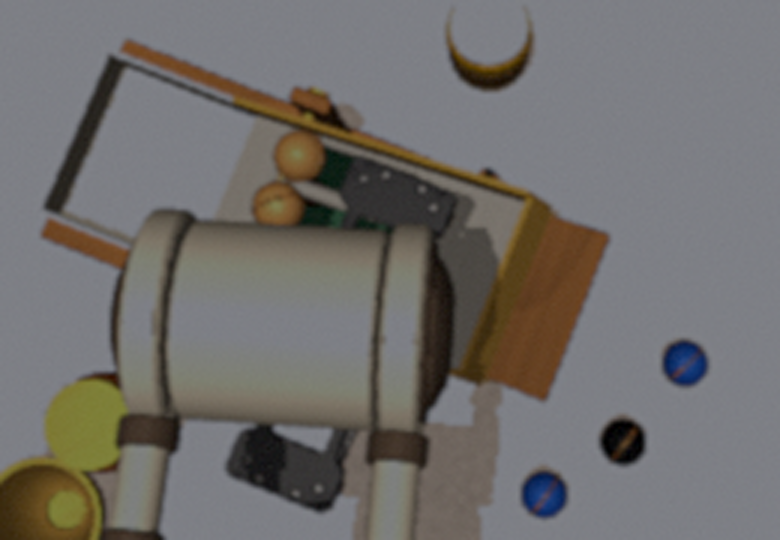

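Tilt is about 0.53. The walnuts are still at the ridge and the pads are holding. I keep going up.

Request:
{"fn": "servo_tool", "kwargs": {"travel": [[0.27, 0.64, 0.79], [0.27, 0.64, 0.79], [0.27, 0.64, 0.79], [0.27, 0.64, 0.79], [0.27, 0.64, 0.79], [0.27, 0.64, 0.79], [0.28, 0.67, 0.75], [0.28, 0.67, 0.75], [0.28, 0.67, 0.75], [0.28, 0.67, 0.75], [0.28, 0.67, 0.75], [0.28, 0.67, 0.75]], "twist": [0, 0, 0, 0, 0, 0, 0, 0, 0, 0, 0, 0]}}

```text
time_s: 18.62
ee_pos: [498.8, 85.4, 191.3]
tool_rot: [0.313, 1.545, -0.32]
ft_force: [5.6, -5.8, -6.6]
gripper_width: 0.041
```

Request:
{"fn": "servo_tool", "kwargs": {"travel": [[0.3, 0.71, 0.72], [0.3, 0.71, 0.72], [0.3, 0.71, 0.72], [0.3, 0.71, 0.72], [0.3, 0.71, 0.72], [0.3, 0.71, 0.72], [0.32, 0.74, 0.67], [0.32, 0.74, 0.67], [0.32, 0.74, 0.67], [0.32, 0.74, 0.67], [0.32, 0.74, 0.67], [0.32, 0.74, 0.67]], "twist": [0, 0, 0, 0, 0, 0, 0, 0, 0, 0, 0, 0]}}

```text
time_s: 19.62
ee_pos: [502.4, 93.8, 199.8]
tool_rot: [0.313, 1.545, -0.32]
ft_force: [4.4, -6.9, -6.3]
gripper_width: 0.043
```

```bash
python3 -c "
from h import *
where(); look('l',t=None)
p=cv2.imread('pics/l_scene.png'); cv2.imwrite('pics/l_b.png',np.clip(p.astype(float)*1.6,0,255).astype(np.uint8))"
```

```text
t 19.6167 tcp sorter x,y,z -80.5 58.1 199.8 F [ 4.4 -6.9 -6.3] w 0.043 jaw.ex -0.0011
```

View pics/l_b.png

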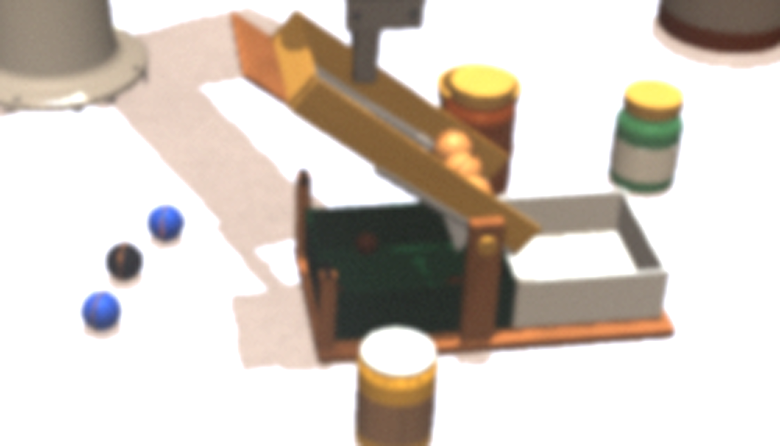

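Tilt is about 0.73 and the walnuts are still held. I continue.

Request:
{"fn": "servo_tool", "kwargs": {"travel": [[0.32, 0.75, 0.65], [0.32, 0.75, 0.65], [0.32, 0.75, 0.65], [0.32, 0.75, 0.65], [0.32, 0.75, 0.65], [0.32, 0.75, 0.65], [0.33, 0.78, 0.61], [0.33, 0.78, 0.61], [0.33, 0.78, 0.61], [0.33, 0.78, 0.61], [0.33, 0.78, 0.61], [0.33, 0.78, 0.61]], "twist": [0, 0, 0, 0, 0, 0, 0, 0, 0, 0, 0, 0]}}

```text
time_s: 20.67
ee_pos: [506.2, 103.0, 207.2]
tool_rot: [0.313, 1.545, -0.32]
ft_force: [5.3, -6.5, -5.7]
gripper_width: 0.037
```

Request:
{"fn": "servo_tool", "kwargs": {"travel": [[0.35, 0.81, 0.57], [0.35, 0.81, 0.57], [0.35, 0.81, 0.57], [0.35, 0.81, 0.57], [0.35, 0.81, 0.57], [0.35, 0.81, 0.57], [0.36, 0.84, 0.51], [0.36, 0.84, 0.51], [0.36, 0.84, 0.51], [0.36, 0.84, 0.51], [0.36, 0.84, 0.51], [0.36, 0.84, 0.51]], "twist": [0, 0, 0, 0, 0, 0, 0, 0, 0, 0, 0, 0]}}

```text
time_s: 21.67
ee_pos: [510.4, 112.8, 213.8]
tool_rot: [0.313, 1.546, -0.321]
ft_force: [5.0, -6.6, -5.1]
gripper_width: 0.035
```

```bash
python3 -c "
from h import *
where(); look('m',t=None,s=(200,120,480,320))
p=cv2.imread('pics/m_scene.png'); cv2.imwrite('pics/m_b.png',np.clip(p.astype(float)*1.6,0,255).astype(np.uint8))"
```

```text
t 21.6667 tcp sorter x,y,z -60.0 58.2 213.8 F [ 5.  -6.6 -5.1] w 0.035 jaw.ex -0.0013
```

View pics/m_b.png

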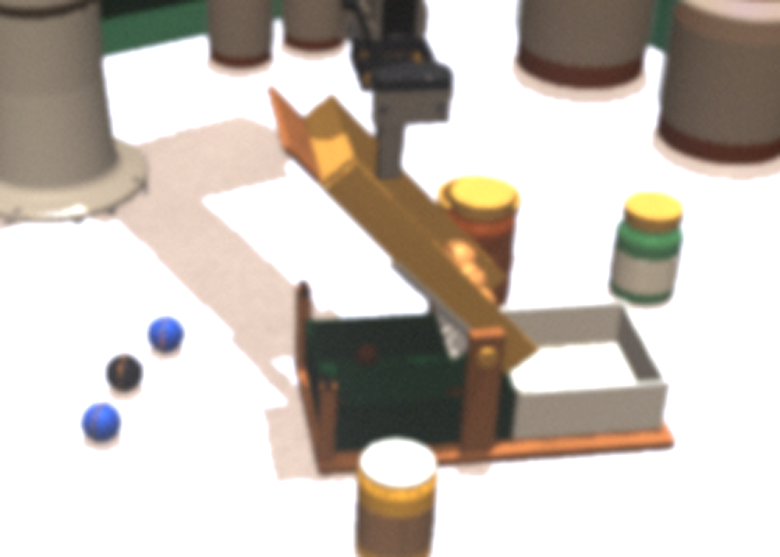

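Tilt is about 0.93, with the gripper body clear of the end wall. I continue to about 1.15.

Request:
{"fn": "servo_tool", "kwargs": {"travel": [[0.37, 0.86, 0.49], [0.37, 0.86, 0.49], [0.37, 0.86, 0.49], [0.37, 0.86, 0.49], [0.37, 0.86, 0.49], [0.37, 0.86, 0.49], [0.37, 0.88, 0.44], [0.37, 0.88, 0.44], [0.37, 0.88, 0.44], [0.37, 0.88, 0.44], [0.37, 0.88, 0.44], [0.37, 0.88, 0.44]], "twist": [0, 0, 0, 0, 0, 0, 0, 0, 0, 0, 0, 0]}}

```text
time_s: 22.72
ee_pos: [514.7, 123.2, 219.3]
tool_rot: [0.313, 1.546, -0.321]
ft_force: [3.5, -7.5, -4.7]
gripper_width: 0.038
```

```bash
python3 -c "
from h import *
where(); look('n',t=None,s=(200,120,480,320))
p=cv2.imread('pics/n_scene.png'); cv2.imwrite('pics/n_b.png',np.clip(p.astype(float)*1.6,0,255).astype(np.uint8))"
```

```text
t 22.7167 tcp sorter x,y,z -48.7 58.2 219.3 F [ 3.5 -7.5 -4.7] w 0.038 jaw.ex -0.0014
```

View pics/n_b.png

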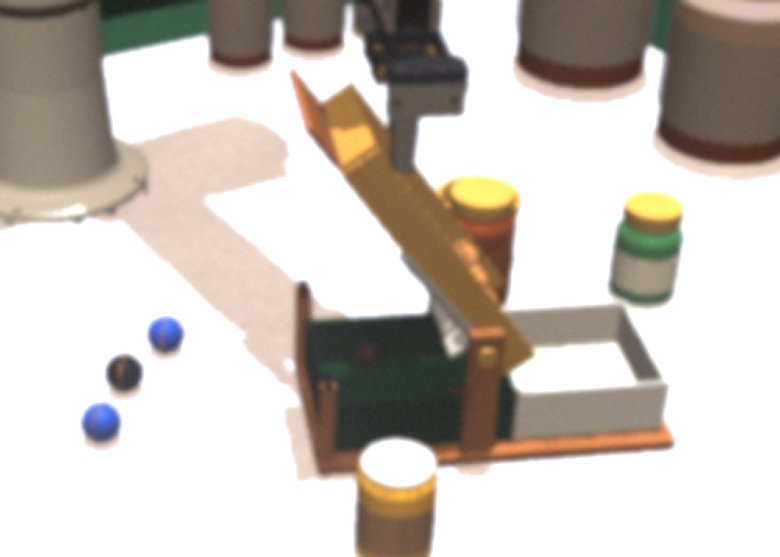

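Request:
{"fn": "servo_tool", "kwargs": {"travel": [[0.38, 0.9, 0.39], [0.38, 0.9, 0.39], [0.38, 0.9, 0.39], [0.38, 0.9, 0.39], [0.38, 0.9, 0.39], [0.38, 0.9, 0.39], [0.39, 0.91, 0.35], [0.39, 0.91, 0.35], [0.39, 0.91, 0.35], [0.39, 0.91, 0.35], [0.39, 0.91, 0.35], [0.39, 0.91, 0.35]], "twist": [0, 0, 0, 0, 0, 0, 0, 0, 0, 0, 0, 0]}}

```text
time_s: 23.77
ee_pos: [519.3, 134.1, 223.9]
tool_rot: [0.313, 1.546, -0.321]
ft_force: [3.6, -7.0, -3.9]
gripper_width: 0.042
```

```bash
python3 -c "
from h import *
where(); look('o',t=None,s=(200,120,480,320))
p=cv2.imread('pics/o_scene.png'); cv2.imwrite('pics/o_b.png',np.clip(p.astype(float)*1.6,0,255).astype(np.uint8))"
```

```text
t 23.7667 tcp sorter x,y,z -36.9 58.3 223.9 F [ 3.6 -7.  -3.9] w 0.042 jaw.ex -0.0015
```

View pics/o_b.png

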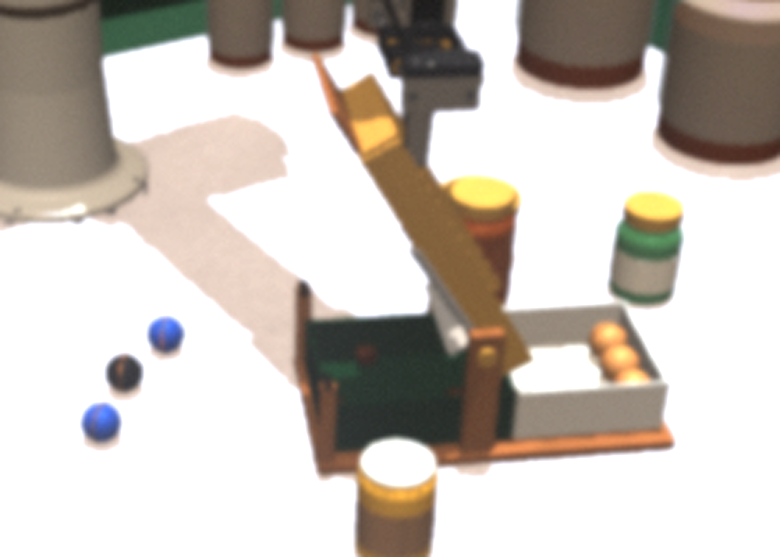

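All three walnuts are in the white bin, crop (607,335), (620,357) and (632,377). I'll lower the tray back along the arc at about 0.2 rad/s.

Request:
{"fn": "servo_tool", "kwargs": {"travel": [[-0.4, -1.0, 0], [-0.6, -1.6, -0.2], [-0.77, -1.8, -0.7], [-0.77, -1.8, -0.7], [-0.77, -1.8, -0.7], [-0.77, -1.8, -0.7], [-0.77, -1.8, -0.7], [-0.77, -1.8, -0.7], [-0.73, -1.72, -0.9], [-0.73, -1.72, -0.9], [-0.73, -1.72, -0.9], [-0.73, -1.72, -0.9]], "twist": [0, 0, 0, 0, 0, 0, 0, 0, 0, 0, 0, 0]}}

```text
time_s: 24.82
ee_pos: [512.0, 116.7, 216.3]
tool_rot: [0.318, 1.543, -0.315]
ft_force: [6.9, -0.1, -5.7]
gripper_width: 0.042
```

Request:
{"fn": "servo_tool", "kwargs": {"travel": [[-0.73, -1.72, -0.95], [-0.73, -1.72, -0.95], [-0.69, -1.62, -1.15], [-0.69, -1.62, -1.15], [-0.69, -1.62, -1.15], [-0.69, -1.62, -1.15], [-0.69, -1.62, -1.15], [-0.69, -1.62, -1.15], [-0.64, -1.51, -1.32], [-0.64, -1.51, -1.32], [-0.64, -1.51, -1.32], [-0.64, -1.51, -1.32]], "twist": [0, 0, 0, 0, 0, 0, 0, 0, 0, 0, 0, 0]}}

```text
time_s: 25.82
ee_pos: [503.7, 97.0, 202.9]
tool_rot: [0.317, 1.543, -0.316]
ft_force: [4.7, -0.5, -2.8]
gripper_width: 0.042
```

Request:
{"fn": "servo_tool", "kwargs": {"travel": [[-0.64, -1.51, -1.32], [-0.64, -1.51, -1.32], [-0.59, -1.38, -1.48], [-0.59, -1.38, -1.48], [-0.59, -1.38, -1.48], [-0.59, -1.38, -1.48], [-0.59, -1.38, -1.48], [-0.59, -1.38, -1.48], [-0.53, -1.24, -1.62], [-0.53, -1.24, -1.62], [-0.53, -1.24, -1.62], [-0.53, -1.24, -1.62]], "twist": [0, 0, 0, 0, 0, 0, 0, 0, 0, 0, 0, 0]}}

```text
time_s: 26.82
ee_pos: [496.6, 80.1, 185.0]
tool_rot: [0.316, 1.544, -0.317]
ft_force: [5.1, -3.8, -0.5]
gripper_width: 0.041
```

```bash
python3 -c "
from h import *
where(); look('p',t=None,s=(200,120,480,320))
s=ctrl.state(); print(s['ee_pos']-np.array([485.2,53,120.2]))
p=cv2.imread('pics/p_scene.png'); cv2.imwrite('pics/p_b.png',np.clip(p.astype(float)*1.6,0,255).astype(np.uint8))"
```

```text
t 26.8167 tcp sorter x,y,z -95.4 58.0 185.0 F [ 5.1 -3.8 -0.5] w 0.041 jaw.ex -0.0012
[11.29913393 26.8640736  64.48826133]
```

View pics/p_b.png

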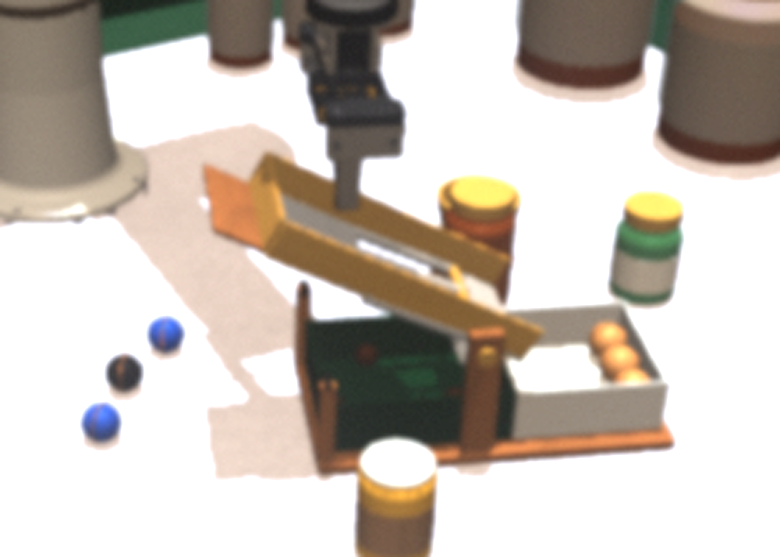

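Lowering is on track at about 0.55, with the tray empty. I continue.

Request:
{"fn": "servo_tool", "kwargs": {"travel": [[-0.53, -1.24, -1.62], [-0.53, -1.24, -1.62], [-0.46, -1.08, -1.75], [-0.46, -1.08, -1.75], [-0.46, -1.08, -1.75], [-0.46, -1.08, -1.75], [-0.46, -1.08, -1.75], [-0.46, -1.08, -1.75], [-0.39, -0.92, -1.85], [-0.39, -0.92, -1.85], [-0.39, -0.92, -1.85], [-0.39, -0.92, -1.85]], "twist": [0, 0, 0, 0, 0, 0, 0, 0, 0, 0, 0, 0]}}

```text
time_s: 27.87
ee_pos: [491.2, 67.2, 163.8]
tool_rot: [0.316, 1.544, -0.317]
ft_force: [4.9, -4.4, -0.5]
gripper_width: 0.04
```

Request:
{"fn": "servo_tool", "kwargs": {"travel": [[-0.39, -0.92, -1.85], [-0.39, -0.92, -1.85], [-0.32, -0.74, -1.94], [-0.32, -0.74, -1.94], [-0.32, -0.74, -1.94], [-0.32, -0.74, -1.94], [-0.32, -0.74, -1.94], [-0.32, -0.74, -1.94], [-0.24, -0.56, -2], [-0.24, -0.56, -2], [-0.24, -0.56, -2], [-0.24, -0.56, -2]], "twist": [0, 0, 0, 0, 0, 0, 0, 0, 0, 0, 0, 0]}}

```text
time_s: 28.87
ee_pos: [487.6, 58.6, 140.4]
tool_rot: [0.315, 1.544, -0.318]
ft_force: [3.9, -5.1, -0.7]
gripper_width: 0.04
```

```bash
python3 -c "
from h import *
where()
s=ctrl.state(); print(s['ee_pos']-np.array([485.2,53,120.2]))"
```

```text
t 28.8667 tcp sorter x,y,z -118.8 57.9 140.4 F [ 3.9 -5.1 -0.7] w 0.04 jaw.ex -0.0011
[ 2.35953618  5.58276835 20.20025178]
```

Request:
{"fn": "servo_tool", "kwargs": {"travel": [[-0.15, -0.4, -1.4], [-0.15, -0.4, -1.4], [-0.15, -0.35, -1.4], [-0.12, -0.3, -1.3], [-0.12, -0.3, -1.3], [-0.12, -0.3, -1.2], [-0.1, -0.25, -1.2], [-0.1, -0.25, -1.2], [-0.1, -0.2, -1.2], [-0.1, -0.2, -1.2], [-0.1, -0.2, -1.2], [-0.1, -0.2, -1]], "twist": [0, 0, 0, 0, 0, 0, 0, 0, 0, 0, 0, 0]}}

```text
time_s: 29.87
ee_pos: [486.2, 55.4, 125.4]
tool_rot: [0.316, 1.544, -0.317]
ft_force: [4.1, -2.5, 9.8]
gripper_width: 0.038
```

Request:
{"fn": "servo_tool", "kwargs": {"travel": [[-0.1, -0.2, -0.8], [-0.1, -0.2, -0.8], [0, -0.1, -0.7], [0, -0.1, -0.7], [0, 0, -0.5], [0, 0, 0]], "twist": [0, 0, 0, 0, 0, 0]}}

```text
time_s: 30.37
ee_pos: [486.3, 55.5, 125.4]
tool_rot: [0.316, 1.544, -0.316]
ft_force: [-5.3, -1.4, 22.0]
gripper_width: 0.041
```

```bash
python3 -c "
from h import *
where(); look('q',t=None)
s=ctrl.state(); print(s['ee_pos']-np.array([485.2,53,120.2]))"
```

```text
t 30.3667 tcp sorter x,y,z -122.2 57.9 125.4 F [-5.3 -1.4 22. ] w 0.041 jaw.ex -0.0006
[1.11367871 2.47149079 5.17822443]
```

View pics/q_scene.png

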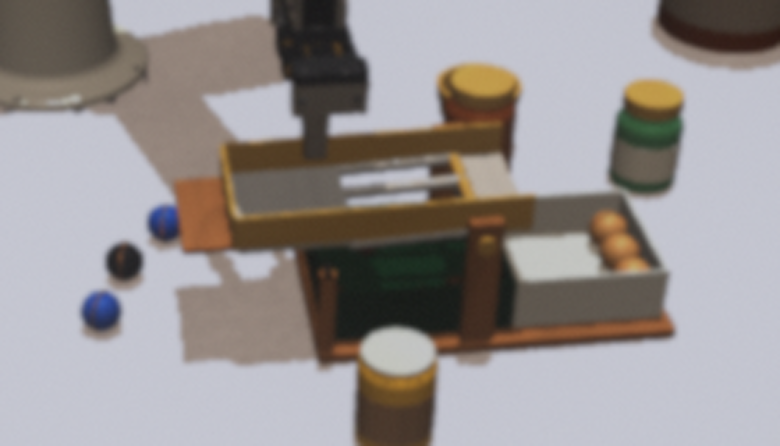

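The tray is back at its rest posts (ledge edge at row 250, as at the start). The extra pressure is only the pads pushing down, so I'll relieve it, open and withdraw.

Request:
{"fn": "servo_tool", "kwargs": {"travel": [[0, 0, 1.5], [0, 0, 1.5], [0, 0, 1], [0, 0, 0]], "twist": [0, 0, 0, 0]}}

```text
time_s: 30.75
ee_pos: [486.3, 55.5, 125.7]
tool_rot: [0.317, 1.543, -0.316]
ft_force: [7.6, -1.1, -3.0]
gripper_width: 0.04
```

Request:
{"fn": "servo_tool", "kwargs": {"travel": [[0, 0, 0], [0, 0, 0], [0, 0, 0], [0, 0, 4], [0, 0, 10], [0, 0, 15], [0, 0, 20], [0, 0, 20], [0, 0, 20], [0, 0, 0]], "twist": [0, 0, 0, 0, 0, 0, 0, 0, 0, 0], "fingers": 17}}

```text
time_s: 31.58
ee_pos: [487.3, 55.5, 219.6]
tool_rot: [0.317, 1.539, -0.316]
ft_force: [-0.0, 0.3, 1.2]
gripper_width: 0.171
```

Request:
{"fn": "servo_tool", "kwargs": {"travel": [[-8, -33, 0], [-8, -33, 0], [-8, -33, 0], [-8, -33, 0], [-8, -33, 0], [-8, -33, 0], [-8, -33, 0], [-8, -33, 0], [-8, -33, 0], [-8, -33, 0], [-8, -33, 0], [0, 0, 0]], "twist": [0, 0, 0, 0, 0, 0, 0, 0, 0, 0, 0, 0]}}

```text
time_s: 32.58
ee_pos: [394.9, -311.9, 214.0]
tool_rot: [0.319, 1.547, -0.322]
ft_force: [0.7, 0.5, 1.0]
gripper_width: 0.169
```

```bash
python3 -c "
from h import *
where(); look('r')
p=cv2.imread('pics/r_top.png'); cv2.imwrite('pics/r_t.png',np.clip(p.astype(float)*2.,0,255).astype(np.uint8))"
```

```text
t 32.5833 tcp sorter x,y,z -496.0 -1.9 214.0 F [0.7 0.5 1. ] w 0.169 jaw.ex -0.0062
```

View pics/r_t.png

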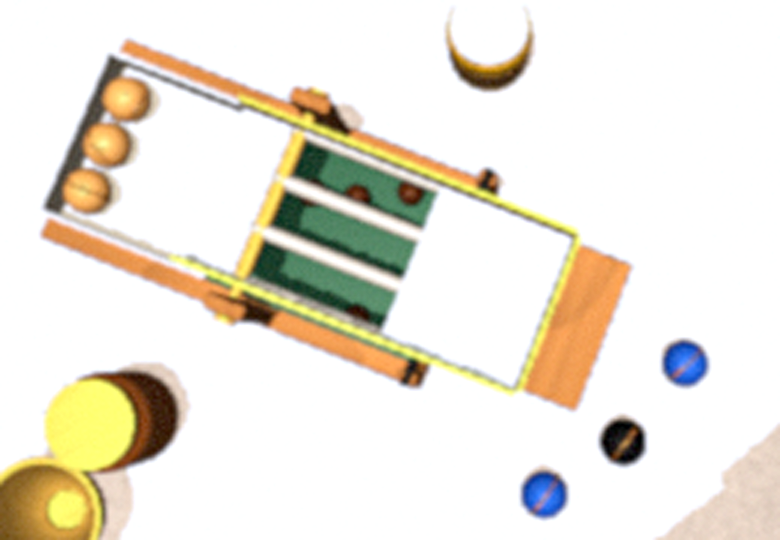

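View pics/r_scene.png

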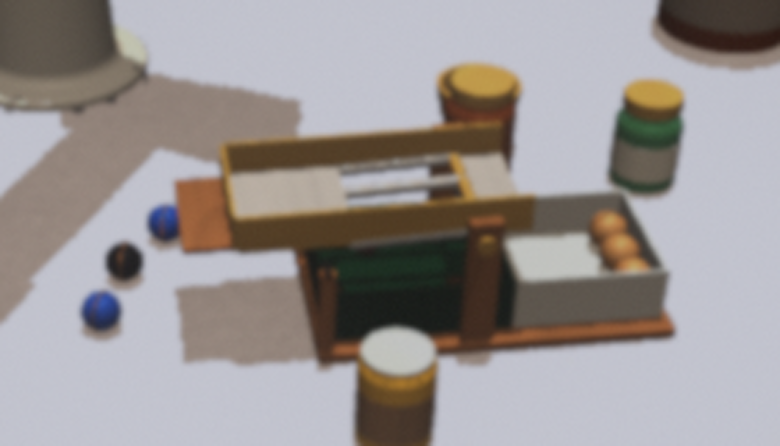

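```bash
python3 -c "
from h import *
a=cv2.imread('pics/top0.png').astype(int);b=cv2.imread('pics/r_top_full.png').astype(int)
m=(abs(a-b).max(2)>40).astype(np.uint8); n,l,s,c=cv2.connectedComponentsWithStats(m)
print([(x[:2].tolist(),int(x[4])) for x in s[1:] if x[4]>15])
ctrl.sign_off()"
```

```text
[([178, 196], 419), ([171, 226], 212), ([304, 237], 240), ([291, 245], 78), ([324, 249], 79), ([301, 259], 80), ([284, 263], 81), ([307, 262], 499), ([294, 276], 82), ([407, 277], 11901), ([564, 296], 460), ([487, 310], 38), ([576, 326], 31), ([557, 328], 1277), ([239, 337], 5548), ([345, 342], 69), ([335, 358], 20), ([332, 361], 42), ([333, 363], 3851), ([325, 375], 19), ([527, 377], 273), ([518, 380], 44), ([514, 387], 81), ([615, 404], 22), ([173, 422], 2432), ([235, 432], 489), ([622, 454], 21)]
the job is handed in; nothing more can be done
```

The job is handed in after about 33 s of robot time: all the walnuts are in the white bin and the tray is back at rest and empty. I could see only three of the five nutmegs in the green bin.

**How I did it:** the moves allow no slanting of the fingers, so I pinched a tray side wall, letting it pivot between the pads, instead of lifting under the ledge.
1. **First tilt:** I gripped the far wall and tilted slowly to about 0.2 rad. One nutmeg and one walnut were held up behind my finger, so I lowered the tray and changed to the near wall.
2. **Second tilt:** I went slowly to about 0.33 rad. The last nutmeg left the tray, and all three walnuts stopped at the ridge.
3. **Full tip:** I raised it to about 1.13 rad. All three walnuts rolled into the white bin.
4. **Lowering:** I brought it down at about 0.2 rad/s until it rested on its posts, let go and moved the arm away.

**Last checks:**
- **Walnuts and tray:** all three walnuts are in the white bin. The tray is empty and back where it started.
- **Nutmegs:** three show through the slots. The tray floor and rods hide the rest of the bin. All five left the tray and none showed around the sorter, so I take the other two to be in the bin too.
- **Other things:** comparing the top view with the first picture, the changes by the sorter are the nuts. The larger ones elsewhere I took for the arm and its shadow without checking each. The blue and black nuts did not move.
- **Force:** on the final touch-down I pressed the resting tray with about 22 N through the pads, then eased off before opening.

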